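# Lock the fence of the cake-slicing guide with its cam

## Task

Push the loose white fence along its rails to the cam housing until the head of its bolt sits inside the still open cam, then turn the cam disc clockwise by its grip bar about half a turn, until the hook has drawn the fence firmly against the rubber pads. Stop when it is snug, neither loose nor forced, let go, and leave the cake slice and the marker beside it where they are.

Things in the scene. Friction and masses are not known exactly. Their poses are not given: they have to be found in the camera images.
- guide: Fixed white base board, 212 x 190 x 6 mm, with a steel cam housing (100 x 144 mm, 48 mm high) at its far end. Origin on the table under the cam's axis; x runs along the rails from the fence to the housing, z up. Two steel rails along x, 163 mm apart, 20 mm high, from x = -150 to -52 mm, guide the fence. The housing's front wall has its face at x = -50 mm, with a 16 mm bore at y = 0 for the bolt.
- front_wall (a point): Middle of the housing's front face, 28 mm above the table. Beside it at y = +-60 mm rubber pads stand 2 to 6 mm proud (worn, not measured), so the cam angle that is tight differs from day to day. At y = +-30 mm spring plungers, 12 mm proud, together 1 N per mm, meet the fence first; when you let go they push it back a few mm, still near enough for the hook.
- fence: Loose white upright bar on the base board between the rails: 24 mm thick (x), 160 mm wide (y), 50 mm high, 0.3 to 0.6 kg. Origin: middle of the lower edge of its front face, 6 mm above the table; axes as the guide's. It starts 26 to 50 mm short of the pads. Push it from behind in the middle, about 22 mm above the board; its back lies at x = -24 mm in its frame.
- bolt: Steel bolt fixed in the fence's front face. Origin: centre of its head, an upright pin 12 mm in diameter and 20 mm high, 43 mm ahead of the fence's front face and 28 mm above the table; the neck is 7 mm thick.
- cam (a joint): Turn of the cam disc, rad, clockwise from above; starts at -0.15 to 0.15 (open), stop at 4.1. From about 0.6 the hook catches a head within 20 mm of the axis and draws it in 3.7 mm per rad. It turns easily until the fence meets the pads (between about 2.1 and 3.1), then the moment climbs over some 0.4 rad. Snug is 0.5 to 0.6 N m on the bar; 0.75 is too tight. It stays where it is left.
- cam_axis (a point): Point on the cam's upright axis, on top of its steel disc (73 mm in diameter), 50 mm above the table. On the disc stands a white grip bar, 60 mm long, 12 mm wide, 31 mm high, 2 mm above the disc (top 83 mm above the table), centred on the axis; at rest it points at the disc's black mark, at cam = 0 along the guide's x. A torque spring joins bar and disc: under load the bar runs ahead of the disc by 0.4 rad per N m.
- cake_slice: Slice of cake, about 72 x 63 x 75 mm, standing on the table to the left of the guide; bystander, leave it standing. Origin: centre of its underside.
- marker: Marker pen, 135 mm long, 17 mm thick, lying on the table to the right of the guide; bystander.
There are look-alikes about, which are no part of the job. There is more than one size of the fence; the job needs the larger.

How it is judged:
On the way:
1. the fence is pushed up so that the bolt head sits within the still open cam (x of bolt in the frame of guide above -0.0205 m and value of joint cam below 0.5 rad), for 0.1 s.
At the end, for the whole second after the job is handed in: The cam's hook holds the bolt with a pull between 45 and 105 N (cam past 2.1 rad), the fence drawn up on the pads (bolt head less than 14 mm from the cam axis), square and upright within 0.03 rad, all at rest (contact force between bolt and anything else between 45 and 105 N and value of joint cam above 2.1 rad and x of bolt in the frame of guide above -0.014 m and velocity of joint cam between -0.05 and 0.05 rad/s and linear speed of fence below 0.01 m/s and angle between the x axis of fence and the x axis of guide, either way round below 0.03 rad and angle between fence's own z axis and vertical below 0.03 rad); the robot touches nothing.
It fails at once if the cam is forced: pull on the bolt over 140 N (contact force between bolt and anything else above 140 N).
It fails at once if the cake slice is shoved by more than 20 mm (distance of cake_slice from where it was at the start of the episode above 0.02 m).
It fails at once if the marker is shoved by more than 20 mm (distance of marker from where it was at the start of the episode above 0.02 m).
It also fails if it takes over 58 s, if anything falls off the work surface, if the arm or the gripper's body presses on something with over 40 N, if the wrist force passes 120 N, or if a joint passes its speed limit or range.

## Robot

A 6-joint arm with a two-finger parallel gripper is mounted at the origin on a cart in front of the work surface, level with it; the furniture and walls round the work are solid. World frame = base frame: x ahead of the robot, y to its left, z up, the work surface at z = 0. Lengths are in m, angles in rad, forces in N, time in s.
With the tool pointing down it reaches from about 0.225 to 0.875 m from the base axis. Payload 3.4 kg.
Tool frame: the origin (TCP) lies between the finger pads; the fingertips stand 17 mm ahead of it and the grasp point (between the pads) lies 2 mm behind it; y points along the fingers, z is the direction in which the jaws open and shut, and the axes are right-handed (so a half turn about y gives the same grasp; the last joint's range is limited). The gripper opens to 85 mm and grips with 20 to 120 N. Pads are 22 mm wide; open, the fingers measure 114 mm over their backs; the gripper's body (76 mm by 85 mm) begins 54 mm behind the grasp point. The pads swing forward as they close: fully open they stand 13 mm farther back than shut.
Start: joints at [-1.237, 0.276, 1.505, -0, 1.361, -0.121], TCP at [0.253, -0.517, 0.248] pointing down, gripper open.
Joint ranges: [-2.89, 2.89], [-0.75, 2.08], [0.22, 2.7], [-1.18, 4.32], [0.11, 2.71], [-2.7, 2.7]. Speed limits (rad/s): [2.57, 2.57, 3.14, 3.14, 3.14, 3.14].

## Interface

Orientations are given as a unit quaternion [w, x, y, z].
In Python, from rig import manip, get_image, camera_model, sign_off, spot_in, silhouettes, spot_point gives the robot as it stands.
- The arm moves only by the tool jog_arm, never from a script. Its argument "targets" is a list of rows, each a list of 3 entries, a list of its own where there are three numbers: the finger opening in m, from 0 to 0.0854, then the shift along the world's x, y, z in m, then the turn about the world's z in rad. In form: [[claw, [x, y, z], spin], ...]. A call has 1 to 10 rows; each row shifts and turns the commanded pose from where the row before left it; what a row does not reach is not made up. A row lasts 1/8 s, in which the tool goes at most 62.5 mm and 10.7 degrees, less where a joint would pass 70% of its speed; a pose out of reach is approached as far as the arm can. A call with a gripper value outside its range is refused whole. The fingers move at their own pace and stop on an object; "force" is the grip in N (left out, the last holds). Time passes only in rows, so rows that do not move let the fingers close. It gives the time, the measured TCP pose, the force and the opening at its end, in the units of the state.
- manip.get_state(): the state, without advancing time (a new reading comes with each control period).
- get_image(name): name is "scene" or "side" or "wrist"; returns (picture, depth): 420x560x3 uint8, red, green, blue; 420x560 float32, m along the optical axis (not along the pixel's ray), 0 where there is no reading.
- camera_model(name): a dict with "mtx" (3x3 intrinsics, pixels), "distortion" ([k1, k2, p1, p2, k3] as OpenCV has them; the pictures are not rectified), "world_from_camera" (4x4, takes a point from camera to world coordinates). Camera axes: x right, y up, looking along -z (the intrinsics and any distortion apply to the point x, -y, -z); pixel columns grow to the right and rows downward; lengths in m; the calibration is good to about 2 mm. A picture is of the moment at which its call begins: read the wrist's pose just before it. camera_model takes no time and is no camera call; for the wrist camera it gives the pose at the moment of the call.
- sign_off(): hands the job in, once; it reports no verdict.
Trained networks look in the newest picture that a camera, given by its name, has taken for a name from the list of things; names that differ only in an ending like _2 or _b are one class to them, and where a whole thing is asked for, a point or a joint stands for the part that bears it (a point fixed in the world has none). Each returns a list of dicts, best first, with "score" (0 to 1); they miss things now and then, are a little off and sometimes report something else, mostly with a low value. They report only what shows in the picture. A call takes as long as a camera call. They do not tell look-alikes from the thing itself.
- spot_in(name, camera): "position" ([column, row] in pixels, amid what is visible of it).
- silhouettes(name, camera): "mask" (420x560 bool, what is visible of it) and "position" ([column, row] in pixels, amid what is visible of it).
- spot_point(name, camera): "position" ([column, row] in pixels: a listed point, or the origin of a listed thing).
The state is a dict: "clock": time; "qpos": joint angles; "qd": joint speeds; "effort": joint torques, N m; "position": TCP position; "ee_rot": TCP orientation; "contact_force": force on the tool from outside, world axes, zero at the start; "moment": the same for the moment, N m; "width": finger opening in m.
Only numpy, scipy, OpenCV 4.12 (cv2) and the standard library are available. Lean on these libraries where they do the work, as an engineer would, in place of code of your own. Each camera call takes 0.05 s, during which the arm holds its last target.

## Working session

There is one attempt and no reset: what is moved stays moved. The work goes in short steps, Python scripts to look and compute and a tool call to move; the robot and the scene stay as the last step left them, time stands still between calls to the robot, and variables do not carry over. Pictures are saved under pics/ and viewed, and the job is handed in when it is done.

Besides the shell and the picture viewer there is one more tool, called after "Emit:" by a JSON object that holds its "op" and its "data", one argument or row to a line. jog_arm: Moves the arm, as the interface text tells. Its arguments: {"type":"object","properties":{"targets":{"type":"array","items":{"type":"array"}},"force":{"type":"number"}},"required":["targets"]}

```bash
ls; mkdir -p pics; cat > h.py <<'E'
import numpy as np, cv2
from rig import manip, get_image, camera_model, sign_off, spot_in, silhouettes, spot_point
def save(n,im): cv2.imwrite('pics/'+n+'.png',cv2.cvtColor(im,cv2.COLOR_RGB2BGR))
def ray(cm,px):
    K=np.array(cm['mtx'],float);d=np.array(cm['distortion'],float)
    u=cv2.undistortPoints(np.array([[px]],float),K,d)[0,0]
    T=np.array(cm['world_from_camera']); return T[:3,3], T[:3,:3]@np.array([u[0],-u[1],-1.0])
def atz(cm,px,z):
    o,r=ray(cm,px); return o+r*(z-o[2])/r[2]
def tri(obs):
    A=np.zeros((3,3));b=np.zeros(3)
    for cm,px in obs:
        o,r=ray(cm,px);r=r/np.linalg.norm(r);P=np.eye(3)-np.outer(r,r);A+=P;b+=P@o
    p=np.linalg.solve(A,b); return p,[np.linalg.norm((np.eye(3)-np.outer(r/np.linalg.norm(r),r/np.linalg.norm(r)))@(p-o)) for o,r in (ray(c,x) for c,x in obs)]
def proj(cm,p):
    T=np.linalg.inv(np.array(cm['world_from_camera']));c=T[:3,:3]@np.array(p)+T[:3,3]
    q,_=cv2.projectPoints(np.array([[c[0],-c[1],-c[2]]]),np.zeros(3),np.zeros(3),np.array(cm['mtx'],float),np.array(cm['distortion'],float));return q[0,0]
E
python3 - <<'E'
from h import *
print(manip.get_state())
for c in ['scene','side','wrist']:
    im,d=get_image(c);save(c+'0',im);np.save(c+'0d.npy',d)
    for n in ['front_wall','fence','bolt','cam_axis','guide']:
        print(c,n,[(np.round(r['position'],1).tolist(),round(r['score'],2)) for r in spot_point(n,c)])
E
```

```text
pics
{'clock': 0.0, 'qpos': array([-1.23701037e+00,  2.76596711e-01,  1.50615319e+00, -8.59752050e-06,
        1.36069346e+00, -1.20976117e-01]), 'qd': array([ 0.00053311,  0.00053601,  0.00152404,  0.00161822, -0.00102732,
       -0.00012869]), 'effort': array([-1.38625066e-03, -4.16786528e+01, -2.45808059e+01, -2.79552760e-04,
        1.11167549e-02, -6.10050421e-06]), 'position': array([ 0.25240595, -0.5160767 ,  0.24743071]), 'ee_rot': array([ 0.15932889, -0.15947378,  0.68955581, -0.68825519]), 'contact_force': array([-0.75921099,  0.33474377, -0.38072599]), 'moment': array([-0.00144741, -0.0043959 , -0.03453521]), 'width': 0.08552813857136211}
scene front_wall [([276.7, 208.7], 0.93)]
scene fence [([266.3, 220.6], 0.58), ([224.9, 264.1], 0.58)]
scene bolt [([215.4, 268.5], 0.56)]
scene cam_axis [([299.2, 195.6], 0.88)]
scene guide [([299.5, 216.1], 0.58)]
side front_wall [([256.7, 223.0], 0.67), ([235.8, 227.5], 0.32)]
side fence [([276.3, 237.5], 0.59), ([367.4, 221.2], 0.54)]
side bolt [([255.5, 218.0], 0.63), ([378.4, 213.9], 0.41)]
side cam_axis [([229.9, 200.1], 0.56)]
side guide [([232.5, 230.3], 0.72)]
wrist front_wall []
wrist fence []
wrist bolt []
wrist cam_axis []
wrist guide []
```

View pics/scene0.png

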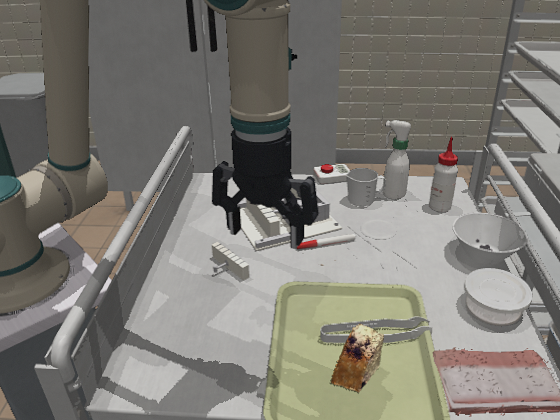

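View pics/side0.png

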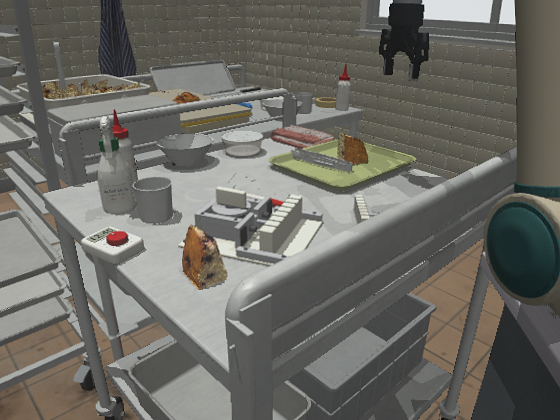

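```bash
python3 - <<'E'
from h import *
cs,cd=camera_model('scene'),camera_model('side')
print(np.array(cs['world_from_camera'])[:3,3],np.array(cd['world_from_camera'])[:3,3])
print('axis',tri([(cs,(299.2,195.6)),(cd,(229.9,200.1))]),atz(cs,(299.2,195.6),.05),atz(cd,(229.9,200.1),.05))
print('wall',tri([(cs,(276.7,208.7)),(cd,(256.7,223))]),atz(cs,(276.7,208.7),.028),atz(cd,(256.7,223.),.028))
print('fence',tri([(cs,(266.3,220.6)),(cd,(276.3,237.5))]),atz(cs,(266.3,220.6),.006),atz(cd,(276.3,237.5),.006))
print('guide',atz(cs,(299.5,216.1),0),atz(cd,(232.5,230.3),0))
print('decoy',atz(cs,(224.9,264.1),.006),atz(cd,(367.4,221.2),.006))
E
```

```text
[-0.11947529 -0.98664379  0.65182771] [0.48336313 0.52754367 0.3920028 ]
axis (array([ 0.60051574, -0.21749121,  0.05691144]), [np.float64(0.004736044835163377), np.float64(0.004736044835163233)]) [ 0.60159463 -0.21177381  0.05      ] [ 0.60763394 -0.24082459  0.05      ]
wall (array([ 0.55095271, -0.19057772,  0.02686657]), [np.float64(0.002067737465311361), np.float64(0.002067737465311353)]) [ 0.54684078 -0.19308408  0.028     ] [ 0.55259844 -0.19112122  0.028     ]
fence (array([ 0.51806295, -0.1862611 ,  0.00288059]), [np.float64(0.0015837962303646973), np.float64(0.00158379623036451)]) [ 0.51709358 -0.18949146  0.006     ] [ 0.5164219  -0.17868385  0.006     ]
guide [ 0.59442226 -0.22063989  0.        ] [ 0.60076669 -0.21346342  0.        ]
decoy [ 0.34593603 -0.26075386  0.006     ] [ 0.34215781 -0.25360837  0.006     ]
```

The scene image shows the guide at about (290,220), partly hidden by the gripper, with a small look-alike fence at (230,260). The side view shows the guide at (250,225) with the grip bar at (233,196), the cake at (205,258) and the red-capped marker behind it at (278,203). I'll bring the wrist camera over.

```bash
python3 - <<'E'
from h import *
from scipy.spatial.transform import Rotation as R
s=manip.get_state();q=s['ee_rot'];M=R.from_quat(np.r_[q[1:],q[0]]).as_matrix();print(M.round(3))
T=np.array(camera_model('wrist')['world_from_camera']);print(T.round(3));print(M.T@(T[:3,3]-s['position']), (M.T@T[:3,:3]).round(3))
print(camera_model('wrist')['mtx'])
E
```

```text
[[-0.898  0.     0.439]
 [-0.439 -0.    -0.898]
 [ 0.    -1.     0.   ]]
[[ 0.439  0.852  0.287  0.326]
 [-0.899  0.416  0.14  -0.481]
 [-0.    -0.319  0.948  0.375]
 [ 0.     0.     0.     1.   ]]
[-0.08203558 -0.12617619  0.00016897] [[ 0.001 -0.948 -0.319]
 [ 0.     0.319 -0.948]
 [ 1.     0.001  0.   ]]
[[352.78501949   0.         283.45619011]
 [  0.         352.78501949 208.60936735]
 [  0.           0.           1.        ]]
```

Emit:
{"op": "jog_arm", "data": {
  "targets": [
    [0.085, [0.025, 0.035, 0.01], 0],
    [0.085, [0.025, 0.035, 0.01], 0],
    [0.085, [0.025, 0.035, 0.01], 0],
    [0.085, [0.025, 0.035, 0.01], 0],
    [0.085, [0.025, 0.035, 0.01], 0],
    [0.085, [0.025, 0.035, 0.01], 0],
    [0.085, [0.025, 0.035, 0.0], 0],
    [0.085, [0.025, 0.035, 0.0], 0],
    [0.085, [0, 0, 0], 0],
    [0.085, [0, 0, 0], 0]
  ]
}}

```text
clock: 2.15
position: [0.4524, -0.2368, 0.3083]
ee_rot: [-0.159, 0.16, -0.689, 0.689]
contact_force: [-0.4, -0.8, -0.6]
width: 0.0849
```

```bash
python3 - <<'E'
from h import *
s=manip.get_state();print(s['clock'],s['position'],s['qpos'],s['contact_force'],s['moment'])
for c in ['wrist','scene']:
    im,d=get_image(c);save(c+'1',im);np.save(c+'1d.npy',d)
    for n in ['front_wall','fence','bolt','cam_axis','guide','cake_slice','marker']:
        print(c,n,[(np.round(r['position'],1).tolist(),round(r['score'],2)) for r in spot_point(n,c)])
E
```

```text
2.15 [ 0.45239398 -0.23682749  0.30833121] [-6.17992582e-01  1.48757055e-01  1.52585847e+00 -8.89608874e-04
  1.46686756e+00  4.97577454e-01] [-0.4061234  -0.82577174 -0.56171168] [ 0.04991313  0.01281708 -0.05194959]
wrist front_wall [([297.3, 64.4], 0.89), ([403.4, 120.0], 0.43)]
wrist fence [([270.8, 239.1], 0.68), ([272.9, 91.3], 0.64)]
wrist bolt [([259.8, 264.8], 0.47)]
wrist cam_axis [([333.8, 22.3], 0.71)]
wrist guide [([325.4, 31.6], 0.93)]
wrist cake_slice []
wrist marker [([403.7, 118.9], 0.73)]
scene front_wall [([281.1, 209.0], 0.72)]
scene fence [([268.0, 222.5], 0.89), ([227.2, 262.2], 0.6), ([301.8, 215.7], 0.16)]
scene bolt [([300.9, 214.4], 0.51), ([212.4, 270.7], 0.44), ([285.4, 210.4], 0.42)]
scene cam_axis [([299.9, 196.8], 0.75)]
scene guide [([300.5, 216.0], 0.63), ([276.2, 210.1], 0.29)]
scene cake_slice [([269.6, 189.3], 0.59)]
scene marker [([324.9, 246.6], 0.59)]
```

View pics/wrist1.png

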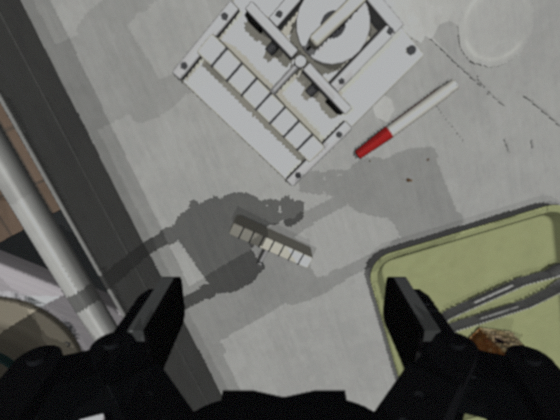

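The wrist view shows the fence at (260,100) with its bolt at (300,62), and the cam disc at (335,25). The marker's at (405,118) and the small decoy fence at (270,240). Next I'll work out the guide frame.

```bash
python3 - <<'E'
from h import *
cw,cs,cd=camera_model('wrist'),camera_model('scene'),camera_model('side')
print('axis',tri([(cw,(333.8,22.3)),(cd,(229.9,200.1)),(cs,(299.9,196.8))]),atz(cw,(333.8,22.3),.05))
print('wall',tri([(cw,(297.3,64.4)),(cd,(256.7,223)),(cs,(281,209))]),atz(cw,(297.3,64.4),.028))
print('fence',tri([(cw,(272.9,91.3)),(cd,(276.3,237.5)),(cs,(268,222.5))]),atz(cw,(272.9,91.3),.006))
print('corners board',[atz(cw,p,.006)[:2].round(4) for p in [(177,72),(293,183),(421,53)]])
print('marker',atz(cw,(358,155),.01),atz(cw,(457,84),.01))
print('cake',atz(cd,(205,258),.035),atz(cd,(207,285),.0))
E
```

```text
axis (array([ 0.60195116, -0.21828022,  0.05521579]), [np.float64(0.0021241609182893187), np.float64(0.0049675123027335955), np.float64(0.005956676130769302)]) [ 0.60475431 -0.21725116  0.05      ]
wall (array([ 0.55492637, -0.20056946,  0.02516921]), [np.float64(0.0025250711125418684), np.float64(0.0022924616661931145), np.float64(0.001963797103665624)]) [ 0.5563235  -0.20250948  0.028     ]
fence (array([ 5.19005059e-01, -1.90783358e-01, -1.40306863e-04]), [np.float64(0.0009242198706051687), np.float64(0.0020664816346207195), np.float64(0.001596865215181719)]) [ 0.51977413 -0.19030041  0.006     ]
corners board [array([ 0.4909, -0.0833]), array([ 0.4324, -0.2598]), array([ 0.6296, -0.3217])]
marker [ 0.498948   -0.31430026  0.01      ] [ 0.61936843 -0.37529816  0.01      ]
cake [ 0.61986349 -0.05430044  0.035     ] [ 0.61506463 -0.03325932  0.        ]
```

Emit:
{"op": "jog_arm", "data": {
  "targets": [
    [0.0, [0.01, 0.004, 0], 0.18],
    [0.0, [0.01, 0.004, 0], 0.18],
    [0.0, [0.01, 0.004, 0], 0.18],
    [0.0, [0.01, 0.004, 0], 0.18],
    [0.0, [0.01, 0.004, 0], 0.18],
    [0.0, [0.01, 0.004, 0], 0.18],
    [0.0, [0.01, 0.004, 0], 0.18],
    [0.0, [0.01, 0.004, 0], 0.18],
    [0.0, [0.01, 0.004, 0], 0.18],
    [0.0, [0, 0.004, 0], 0.18]
  ]
}}

```text
clock: 4.2
position: [0.5433, -0.1964, 0.308]
ee_rot: [0.64, -0.64, 0.301, -0.301]
contact_force: [-0.3, -0.1, 0.5]
width: -0.0001
```

Emit:
{"op": "jog_arm", "data": {
  "targets": [
    [0.0, [0, 0, 0], 0.18],
    [0.0, [0, 0, 0], 0.18],
    [0.0, [0, 0, 0], 0.18],
    [0.0, [0, 0, 0], 0.03],
    [0.0, [0, 0, 0], 0],
    [0.0, [0, 0, 0], 0]
  ]
}}

```text
clock: 4.95
position: [0.5426, -0.1966, 0.3083]
ee_rot: [0.698, -0.698, 0.112, -0.112]
contact_force: [0.3, -0.3, 0.1]
width: -0.0001
```

```bash
python3 - <<'E'
from h import *
s=manip.get_state();print(s['clock'],s['position'],s['qpos'],s['contact_force'],s['moment'],s['width'])
cw=camera_model('wrist');cs=camera_model('scene');cd=camera_model('side')
im,d=get_image('wrist');save('wrist2',im);np.save('wrist2d.npy',d)
import pickle;pickle.dump(cw,open('cw2.pkl','wb'))
zz=dict(front_wall=.028,fence=.006,bolt=.028,cam_axis=.05,guide=0,cake_slice=0,marker=.0085)
for n in zz:
  for r in spot_point(n,'wrist'):
        print(n,np.round(r['position'],1).tolist(),round(r['score'],2),atz(cw,r['position'],zz[n]).round(4))
E
```

```text
4.95 [ 0.54260965 -0.19657061  0.30832685] [-4.68167846e-01  2.52465369e-01  1.39075162e+00  1.00331622e-04
  1.49835817e+00 -1.72082359e+00] [ 0.32139427 -0.26623826  0.09455631] [-0.03498416  0.05202363 -0.02023425] -0.00010181955050247316
front_wall [285.1, 175.2] 0.9 [ 0.5558 -0.199   0.028 ]
fence [284.3, 139.4] 0.83 [ 0.5185 -0.1877  0.006 ]
fence [171.7, 8.1] 0.7 [ 0.3467 -0.2592  0.006 ]
fence [282.2, 178.2] 0.42 [ 0.5632 -0.2052  0.006 ]
bolt [281.8, 180.8] 0.78 [ 0.561  -0.2048  0.028 ]
cam_axis [282.7, 223.2] 0.94 [ 0.6043 -0.218   0.05  ]
guide [282.5, 207.4] 0.71 [ 0.6016 -0.2175  0.    ]
cake_slice [398.1, 189.8] 0.61 [ 0.6254 -0.0697  0.    ]
marker [182.0, 204.8] 0.74 [ 0.5556 -0.3367  0.0085]
marker [283.5, 224.2] 0.33 [ 0.6211 -0.2225  0.0085]
```

View pics/wrist2.png

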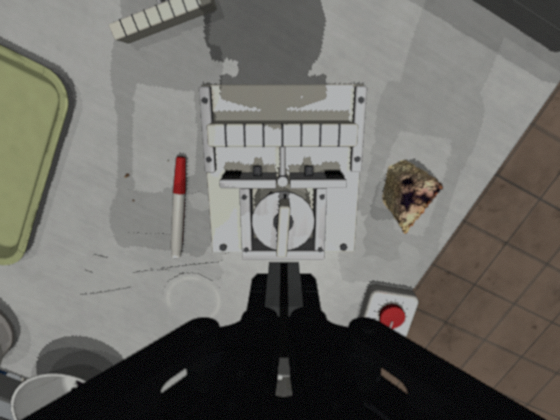

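The wrist view shows the fence's front edge at (284,147), the bolt head at (282,182), the disc centre near (283,222), the cake at (410,193) and the marker at (179,205). The depth image should give me finer geometry.

```bash
cat >> h.py <<'E'
def cloud(cm,d):
    v,u=np.mgrid[0:420,0:560];K=np.array(cm['mtx'],float)
    p=cv2.undistortPoints(np.stack([u,v],-1).reshape(-1,1,2).astype(float),K,np.array(cm['distortion'],float))[:,0]
    z=d.reshape(-1);c=np.stack([p[:,0]*z,-p[:,1]*z,-z],1);T=np.array(cm['world_from_camera'])
    return (c@T[:3,:3].T+T[:3,3]).reshape(420,560,3)
E
python3 - <<'E'
from h import *
import pickle
cw=pickle.load(open('cw2.pkl','rb'));d=np.load('wrist2d.npy');P=cloud(cw,d)
c=[atz(cw,p,.006)[:2] for p in [(203,85),(365,86),(354,252),(211,252)]]
print(np.round(c,4))
for a,b in [(1,0),(3,0),(2,1),(2,3)]:
    v=c[a]-c[b];print(a,b,np.linalg.norm(v),np.degrees(np.arctan2(v[1],v[0])))
for p in [(284,98),(284,147),(240,135),(330,135),(282,182),(283,205),(283,240),(265,220),(300,225),(160,180),(410,193)]:
    print(p,P[p[1],p[0]].round(4))
m=np.zeros((420,560),bool);m[185:262,255:310]=1
z=P[...,2]
for lo,hi in [(.07,.095),(.045,.056)]:
    k=m&(z>lo)&(z<hi)&(d>0);q=P[k][:,:2];print(lo,k.sum(),q.mean(0))
    if k.sum()>5:
        u,s,vt=np.linalg.svd(q-q.mean(0));print(np.degrees(np.arctan2(vt[0,1],vt[0,0])),s/np.sqrt(len(q)),np.median(P[k][:,2]))
im=cv2.imread('pics/wrist2.png');cv2.imwrite('pics/w2crop.png',cv2.resize(im[75:270,190:380],None,fx=3,fy=3,interpolation=cv2.INTER_CUBIC))
E
```

```text
[[ 0.4304 -0.257 ]
 [ 0.4898 -0.0805]
 [ 0.6894 -0.1458]
 [ 0.6294 -0.3274]]
1 0 0.1861633179130853 71.39979190483393
3 0 0.2111113825079055 -19.49580683379801
2 1 0.21000904173880502 -18.091575965776446
2 3 0.19133046189386727 71.7246552809211
(284, 98) [ 0.4732 -0.1731  0.0054]
(284, 147) [ 0.5235 -0.1898  0.0305]
(240, 135) [ 0.4932 -0.2289  0.0557]
(330, 135) [ 0.5229 -0.1384  0.0567]
(282, 182) [ 0.56   -0.2042  0.0381]
(283, 205) [ 0.5739 -0.2076  0.0804]
(283, 240) [ 0.6111 -0.2199  0.0826]
(265, 220) [ 0.5938 -0.2362  0.0508]
(300, 225) [ 0.6126 -0.1995  0.0504]
(160, 180) [ 5.181e-01 -3.532e-01  4.000e-04]
(410, 193) [ 0.612  -0.0712  0.0572]
0.07 594 [ 0.59939411 -0.21628603]
-21.910217690646824 [0.01760861 0.00341718] 0.08307764993742958
0.045 2775 [ 0.60521206 -0.21903579]
-17.878795142742764 [0.02592632 0.01929111] 0.05024856634975666
```

View pics/w2crop.png

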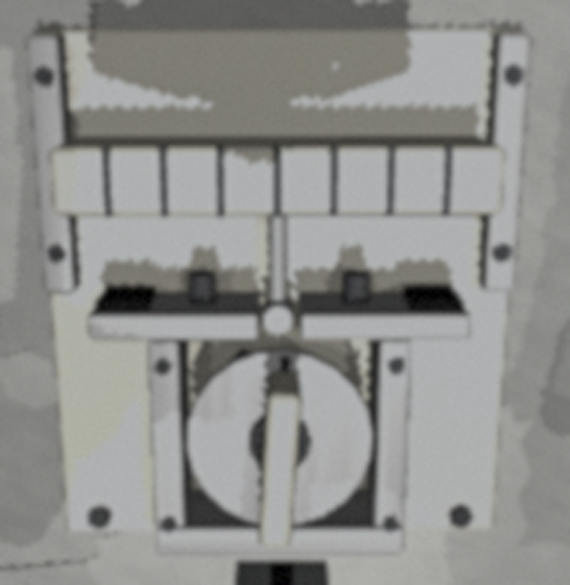

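Emit:
{"op": "jog_arm", "data": {
  "targets": [
    [0.0, [-0.034, 0.011, -0.02], 0],
    [0.0, [-0.034, 0.011, -0.04], 0],
    [0.0, [0, 0, -0.05], 0],
    [0.0, [0, 0, -0.05], 0],
    [0.0, [0, 0, -0.05], 0],
    [0.0, [0, 0, -0.04], 0],
    [0.0, [0, 0, -0.02], 0],
    [0.0, [0, 0, -0.008], 0],
    [0.0, [0, 0, 0], 0],
    [0.0, [0, 0, 0], 0]
  ]
}}

```text
clock: 6.6
position: [0.4755, -0.175, 0.0313]
ee_rot: [-0.698, 0.698, -0.111, 0.112]
contact_force: [0.5, -0.6, 0.6]
width: -0.0002
```

```bash
python3 - <<'E'
from h import *
s=manip.get_state();print(s['clock'],s['position'],s['contact_force'],s['moment'],s['width'])
im,d=get_image('side');save('side3',im)
cw=camera_model('wrist');im,d=get_image('wrist');save('wrist3',im)
E
```

```text
6.6 [ 0.47545197 -0.17501382  0.03131945] [ 0.54957712 -0.57901252  0.6158211 ] [0.0131281  0.02274652 0.05217539] -0.00021862827003263458
```

View pics/wrist3.png

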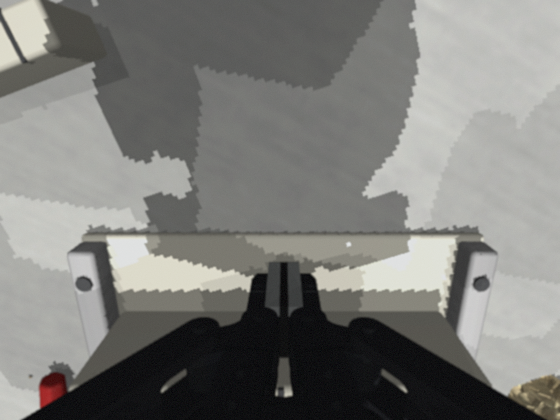

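View pics/side3.png

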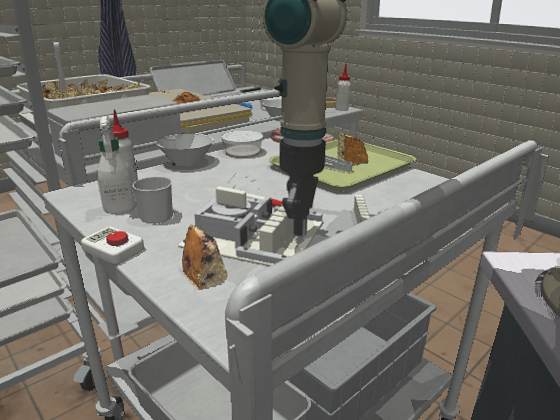

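The fingers are centred between the rails (tips at column 284, rails at 93 and 473) and stand behind the fence. Pushing now.

Emit:
{"op": "jog_arm", "data": {
  "targets": [
    [0.0, [0.0038, -0.00126, 0], 0],
    [0.0, [0.0038, -0.00126, 0], 0],
    [0.0, [0.0038, -0.00126, 0], 0],
    [0.0, [0.0038, -0.00126, 0], 0],
    [0.0, [0.0038, -0.00126, 0], 0],
    [0.0, [0.0038, -0.00126, 0], 0],
    [0.0, [0.0038, -0.00126, 0], 0],
    [0.0, [0.0038, -0.00126, 0], 0],
    [0.0, [0, 0, 0], 0]
  ]
}}

```text
clock: 7.82
position: [0.5036, -0.1839, 0.0299]
ee_rot: [0.699, -0.698, 0.113, -0.11]
contact_force: [-3.7, 2.6, 1.1]
width: 0.0
```

```bash
python3 - <<'E'
from h import *
s=manip.get_state();print(s['clock'],s['position'],s['contact_force'])
im,d=get_image('side');save('side4',im)
cv2.imwrite('pics/s4.png',cv2.resize(cv2.cvtColor(im[160:290,160:340],cv2.COLOR_RGB2BGR),None,fx=4,fy=4,interpolation=cv2.INTER_CUBIC))
cd=camera_model('side')
for n,z in [('fence',.006),('bolt',.028)]:
  for r in spot_point(n,'side'): 
    p=atz(cd,r['position'],z);v=p[:2]-[.603,-.2175];print(n,r['position'],r['score'],p,v@[.949,-.3156],v@[.3156,.949])
E
```

```text
7.825 [ 0.50362538 -0.18393406  0.02990344] [-3.66406468  2.57350063  1.14481118]
fence [263.1, 233.2] 0.86 [ 0.54140011 -0.19381805  0.006     ] -0.06593231766201056 0.0030332462625032586
fence [368.1, 222.8] 0.68 [ 0.34174745 -0.24668526  0.006     ] -0.23871779866762877 -0.1101481202750583
bolt [376.9, 215.0] 0.51 [ 0.32837242 -0.23653128  0.028     ] -0.2546152985478441 -0.10473315233916597
```

View pics/s4.png

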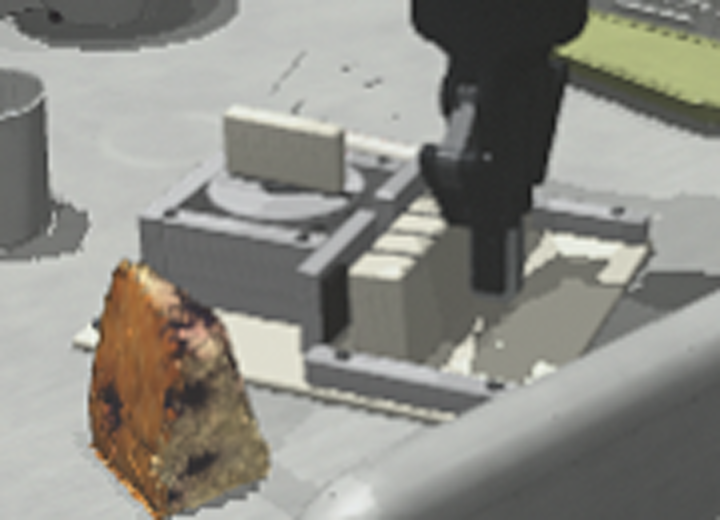

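The fence has moved; its front is now about 17–20 mm short of the wall. I'll push on in small steps and watch the force.

Emit:
{"op": "jog_arm", "data": {
  "targets": [
    [0.0, [0.0028, -0.00095, 0], 0],
    [0.0, [0.0028, -0.00095, 0], 0],
    [0.0, [0, 0, 0], 0],
    [0.0, [0, 0, 0], 0]
  ]
}}

```text
clock: 8.48
position: [0.5109, -0.1867, 0.0302]
ee_rot: [-0.698, 0.698, -0.111, 0.112]
contact_force: [-2.0, 0.9, -1.2]
width: 0.0
```

Emit:
{"op": "jog_arm", "data": {
  "targets": [
    [0.0, [0.0028, -0.00095, 0], 0],
    [0.0, [0, 0, 0], 0],
    [0.0, [0, 0, 0], 0]
  ]
}}

```text
clock: 8.85
position: [0.5119, -0.187, 0.0302]
ee_rot: [0.699, -0.698, 0.113, -0.11]
contact_force: [-5.6, 1.2, 0.9]
width: -0.0002
```

```bash
python3 - <<'E'
from h import *
s=manip.get_state();print(s['clock'],s['position'],s['contact_force'])
v=s['position'][:2]-[.603,-.2175];print(v@[.949,-.3156])
im,d=get_image('side')
cv2.imwrite('pics/s5.png',cv2.resize(cv2.cvtColor(im[160:290,160:340],cv2.COLOR_RGB2BGR),None,fx=4,fy=4,interpolation=cv2.INTER_CUBIC))
cd=camera_model('side')
for n,z in [('fence',.006)]:
  for r in spot_point(n,'side'): 
    p=atz(cd,r['position'],z);v=p[:2]-[.603,-.2175];print(n,r['position'],r['score'],p,v@[.949,-.3156],v@[.3156,.949])
E
```

```text
8.85 [ 0.51193725 -0.1869945   0.03024718] [-5.61884001  1.22421776  0.93811496]
-0.09604608742548172
fence [365.1, 222.0] 0.91 [ 0.34715098 -0.24987164  0.006     ] -0.23258422997179345 -0.11146663535711673
fence [260.5, 232.2] 0.65 [ 0.54647538 -0.19745949  0.006     ] -0.05996665003229895 0.0011792695550075685
fence [229.4, 201.5] 0.54 [ 0.62362766 -0.33230793  0.006     ] 0.05580902898681301 -0.10244263727669554
```

View pics/s5.png

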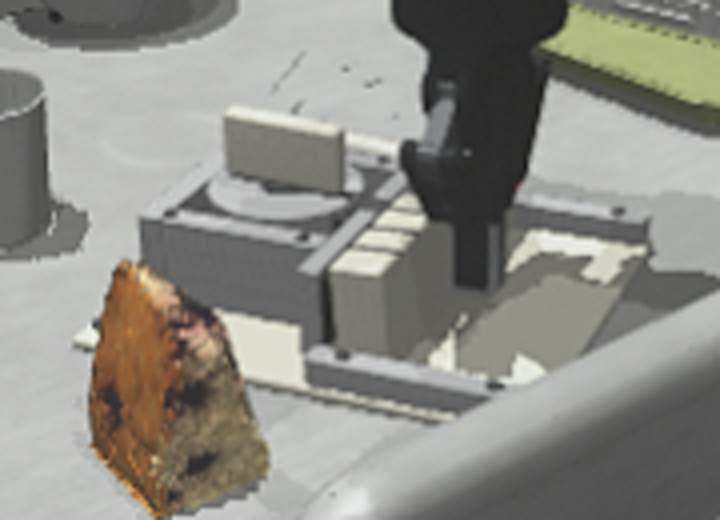

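Emit:
{"op": "jog_arm", "data": {
  "targets": [
    [0.0, [0.0028, -0.00095, 0], 0],
    [0.0, [0, 0, 0], 0],
    [0.0, [0, 0, 0], 0]
  ]
}}

```text
clock: 9.32
position: [0.5134, -0.1874, 0.0303]
ee_rot: [0.699, -0.698, 0.113, -0.109]
contact_force: [-7.9, 2.0, 4.5]
width: -0.0003
```

Emit:
{"op": "jog_arm", "data": {
  "targets": [
    [0.0, [0.0028, -0.00095, 0], 0],
    [0.0, [0, 0, 0], 0],
    [0.0, [0, 0, 0], 0]
  ]
}}

```text
clock: 9.7
position: [0.5148, -0.1879, 0.0303]
ee_rot: [0.699, -0.698, 0.114, -0.108]
contact_force: [-11.0, 3.0, 6.8]
width: 0.0003
```

```bash
python3 - <<'E'
from h import *
s=manip.get_state();print(s['clock'],s['position'],s['contact_force'])
v=s['position'][:2]-[.603,-.2175];print(v@[.949,-.3156])
im,d=get_image('side')
cv2.imwrite('pics/s6.png',cv2.resize(cv2.cvtColor(im[160:290,160:340],cv2.COLOR_RGB2BGR),None,fx=4,fy=4,interpolation=cv2.INTER_CUBIC))
E
```

```text
9.7 [ 0.51483257 -0.18785308  0.0302779 ] [-11.03767171   3.01278634   6.7877852 ]
-0.09302746227637504
```

View pics/s6.png

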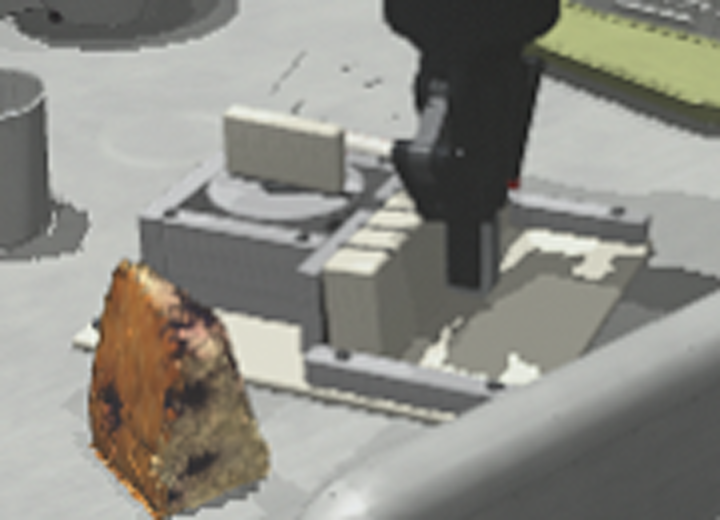

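Emit:
{"op": "jog_arm", "data": {
  "targets": [
    [0.0, [0.0028, -0.00095, 0], 0],
    [0.0, [0, 0, 0], 0],
    [0.0, [0, 0, 0], 0]
  ]
}}

```text
clock: 10.12
position: [0.5162, -0.1883, 0.0302]
ee_rot: [0.699, -0.697, 0.115, -0.107]
contact_force: [-13.5, 2.8, 10.0]
width: 0.0003
```

Emit:
{"op": "jog_arm", "data": {
  "targets": [
    [0.0, [-0.006, 0.002, 0], 0],
    [0.0, [-0.012, 0.004, 0], 0],
    [0.0, [-0.012, 0.004, 0.01], 0],
    [0.03, [0, 0, 0.05], 0],
    [0.06, [0, 0, 0.05], 0],
    [0.06, [0, 0, 0.05], 0],
    [0.06, [0.02, -0.007, 0.05], 0],
    [0.06, [0.02, -0.007, 0.02], 0],
    [0.06, [0, 0, 0], 0],
    [0.06, [0, 0, 0], 0]
  ]
}}

```text
clock: 11.38
position: [0.5304, -0.1937, 0.2594]
ee_rot: [0.699, -0.698, 0.112, -0.111]
contact_force: [0.7, 0.3, -1.5]
width: 0.0597
```

```bash
python3 - <<'E'
from h import *
import pickle
s=manip.get_state();print(s['clock'],s['position'],s['qpos'],s['contact_force'],s['moment'])
cw=camera_model('wrist');im,d=get_image('wrist');save('wrist7',im);np.save('w7d.npy',d);pickle.dump(cw,open('cw7.pkl','wb'))
zz=dict(front_wall=.028,fence=.006,bolt=.028,cam_axis=.05,guide=0)
for n in zz:
  for r in spot_point(n,'wrist'):
    p=atz(cw,r['position'],zz[n]);v=p[:2]-[.603,-.2175]
    print(n,np.round(r['position'],1).tolist(),round(r['score'],2),p.round(4),v@[.949,-.3156],v@[.3156,.949])
P=cloud(cw,d);z=P[...,2]
k=(z>.072)&(z<.09)&(d>0)&(np.hypot(P[...,0]-.603,P[...,1]+.2175)<.04)
q=P[k][:,:2];u,sv,vt=np.linalg.svd(q-q.mean(0),full_matrices=False);print(k.sum(),q.mean(0),np.degrees(np.arctan2(vt[0,1],vt[0,0])),sv/np.sqrt(len(q)),((q-q.mean(0))@vt[0]).min(),((q-q.mean(0))@vt[0]).max())
E
```

```text
11.375 [ 0.53038411 -0.19370773  0.25936634] [-4.73425968e-01  2.55564332e-01  1.50607992e+00  5.92469292e-05
  1.38228835e+00 -1.72746345e+00] [ 0.73360424  0.32711816 -1.49260404] [ 0.0539292  -0.01669495  0.05224483]
front_wall [284.2, 198.3] 0.8 [ 0.5555 -0.2012  0.028 ] -0.0501849500246568 0.0004478423651233354
fence [156.3, 13.4] 0.71 [ 0.3468 -0.2623  0.006 ] -0.22895642251074458 -0.12333184478664033
fence [286.3, 182.2] 0.58 [ 0.5449 -0.1952  0.006 ] -0.06216447734440599 0.0027805864445993736
bolt [281.4, 228.7] 0.68 [ 0.5874 -0.2149  0.028 ] -0.01557554072069362 -0.002455530786877449
cam_axis [284.1, 249.9] 0.71 [ 0.6026 -0.2169  0.05  ] -0.0005552106998476013 0.000498003349148457
guide [283.5, 231.1] 0.92 [ 0.6017 -0.2172  0.    ] -0.0013784943851220615 -9.249663946177996e-05
guide [285.2, 228.6] 0.73 [ 0.5993 -0.2143  0.    ] -0.004550690561059842 0.0018937559502569272
739 [ 0.59905207 -0.21619835] -21.87937253280807 [0.01771901 0.00343004] -0.026869973270691735 0.03217503184493503
```

View pics/wrist7.png

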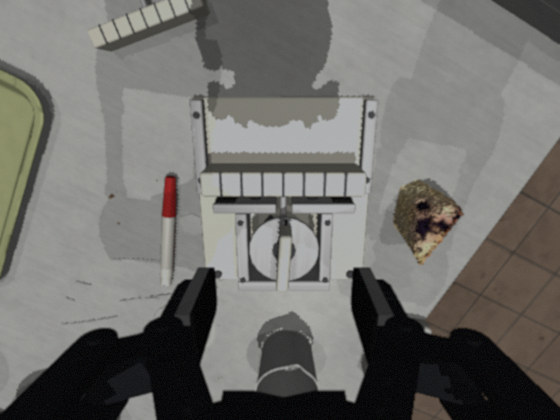

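The fence front now sits about 12 mm from the wall, bolt head about 16–19 mm from the axis, after the plungers pushed it back. In the image the fence spans (205–365, 185), the bar runs (283,205)–(283,290), and cake and marker are untouched. Moving over the bar.

Emit:
{"op": "jog_arm", "data": {
  "targets": [
    [0.05, [0.024, -0.008, 0], -0.065],
    [0.05, [0.024, -0.008, -0.01], 0],
    [0.05, [0.0236, -0.0075, -0.02], 0],
    [0.05, [0, 0, -0.05], 0],
    [0.05, [0, 0, -0.04], 0],
    [0.05, [0, 0, -0.02], 0],
    [0.05, [0, 0, 0], 0],
    [0.05, [0, 0, 0], 0]
  ]
}}

```text
clock: 12.68
position: [0.604, -0.2182, 0.1212]
ee_rot: [-0.694, 0.694, -0.134, 0.135]
contact_force: [-0.3, 0.6, 0.2]
width: 0.05
```

```bash
python3 - <<'E'
from h import *
s=manip.get_state();print(s['clock'],s['position'],s['qpos'],s['contact_force'],s['moment'])
cw=camera_model('wrist');im,d=get_image('wrist');save('wrist8',im)
P=cloud(cw,d);z=P[...,2]
k=(z>.072)&(z<.088)&(d>0)&(np.hypot(P[...,0]-.603,P[...,1]+.2175)<.036)
q=P[k][:,:2];u,sv,vt=np.linalg.svd(q-q.mean(0),full_matrices=False);print(k.sum(),q.mean(0),np.degrees(np.arctan2(vt[0,1],vt[0,0])),sv/np.sqrt(len(q)),((q-q.mean(0))@vt[0]).min(),((q-q.mean(0))@vt[0]).max(),np.median(z[k]))
E
```

```text
12.675 [ 0.60403523 -0.2181732   0.12124563] [-4.54925788e-01  4.62621002e-01  1.54130675e+00  8.52189579e-05
  1.13602403e+00 -1.64396230e+00] [-0.30661127  0.6324669   0.23171019] [ 0.02783404 -0.03354565 -0.01020148]
2512 [ 0.59907618 -0.21604075] -22.11223745677157 [0.01743196 0.00339838] -0.026951781384595253 0.0326095200386165 0.08315312927945792
```

View pics/wrist8.png

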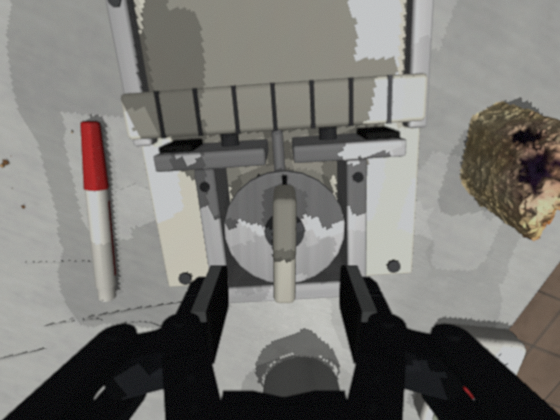

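The bar lies centred between the fingers (column 285; fingers at 226 and 345). Going down and gripping it.

Emit:
{"op": "jog_arm", "data": {
  "targets": [
    [0.05, [-0.0015, 0.0007, -0.02], 0],
    [0.05, [0, 0, -0.018], 0],
    [0.05, [0, 0, -0.009], 0],
    [0.05, [0, 0, 0], 0],
    [0.0, [0, 0, 0], 0],
    [0.0, [0, 0, 0], 0],
    [0.0, [0, 0, 0], 0],
    [0.0, [0, 0, 0], 0],
    [0.0, [0, 0, 0], 0]
  ],
  "force": 110
}}

```text
clock: 13.85
position: [0.6025, -0.2173, 0.0744]
ee_rot: [-0.694, 0.694, -0.134, 0.135]
contact_force: [0.4, 1.3, 5.3]
width: 0.0102
```

```bash
cat > st.py <<'E'
from h import *
from scipy.spatial.transform import Rotation as R
s=manip.get_state();q=s['ee_rot'];M=R.from_quat(np.r_[q[1:],q[0]]).as_matrix()
y=np.degrees(np.arctan2(M[1,2],M[0,2]))
print(s['clock'],s['position'].round(4),'q6',s['qpos'][5].round(3),'eff6',s['effort'][5].round(3),'F',s['contact_force'].round(1),'M',s['moment'].round(3),'w',s['width'].round(4),'jawyaw',y.round(2),'tilt',(M[:,1]).round(3))
E
python3 st.py
```

```text
Traceback (most recent call last):
  File "st.py", line 5, in <module>
    print(s['clock'],s['position'].round(4),'q6',s['qpos'][5].round(3),'eff6',s['effort'][5].round(3),'F',s['contact_force'].round(1),'M',s['moment'].round(3),'w',s['width'].round(4),'jawyaw',y.round(2),'tilt',(M[:,1]).round(3))
                                                                                                                                                                   ^^^^^^^^^^^^^^^^
AttributeError: 'float' object has no attribute 'round'
```

```bash
sed -i "s/s\['width'\].round(4)/round(s['width'],4)/" st.py; python3 st.py
```

```text
13.85 [ 0.6025 -0.2173  0.0744] q6 -1.644 eff6 -0.003 F [0.4 1.3 5.3] M [0.178 0.085 0.007] w 0.0102 jawyaw 68.12 tilt [ 0.002 -0.    -1.   ]
```

Emit:
{"op": "jog_arm", "data": {
  "targets": [
    [0.0, [0, 0, 0], -0.1],
    [0.0, [0, 0, 0], -0.15],
    [0.0, [0, 0, 0], -0.15],
    [0.0, [0, 0, 0], -0.15],
    [0.0, [0, 0, 0], -0.15],
    [0.0, [0, 0, 0], -0.15],
    [0.0, [0, 0, 0], -0.15],
    [0.0, [0, 0, 0], 0]
  ]
}}

```text
clock: 14.85
position: [0.6024, -0.2172, 0.0744]
ee_rot: [0.545, -0.545, 0.45, -0.451]
contact_force: [-0.9, 1.2, 6.6]
width: 0.01
```

```bash
python3 st.py
```

```text
14.85 [ 0.6024 -0.2172  0.0744] q6 -0.643 eff6 0.324 F [-0.9  1.2  6.6] M [0.16  0.178 0.074] w 0.01 jawyaw 10.81 tilt [ 0.002 -0.001 -1.   ]
```

Emit:
{"op": "jog_arm", "data": {
  "targets": [
    [0.0, [0, 0, 0], -0.12],
    [0.0, [0, 0, 0], -0.12],
    [0.0, [0, 0, 0], -0.12],
    [0.0, [0, 0, 0], -0.12],
    [0.0, [0, 0, 0], -0.12],
    [0.0, [0, 0, 0], -0.1],
    [0.0, [0, 0, 0], 0]
  ]
}}

```text
clock: 15.72
position: [0.6024, -0.2172, 0.0744]
ee_rot: [-0.358, 0.357, -0.61, 0.611]
contact_force: [-0.9, 0.4, 5.8]
width: 0.0101
```

```bash
python3 st.py; python3 - <<'E'
from h import *
im,d=get_image('side')
cv2.imwrite('pics/s9.png',cv2.resize(cv2.cvtColor(im[160:290,160:340],cv2.COLOR_RGB2BGR),None,fx=4,fy=4,interpolation=cv2.INTER_CUBIC))
E
```

```text
15.725 [ 0.6024 -0.2172  0.0744] q6 0.056 eff6 0.282 F [-0.9  0.4  5.8] M [0.122 0.13  0.152] w 0.0101 jawyaw -29.28 tilt [ 0.002 -0.001 -1.   ]
```

View pics/s9.png

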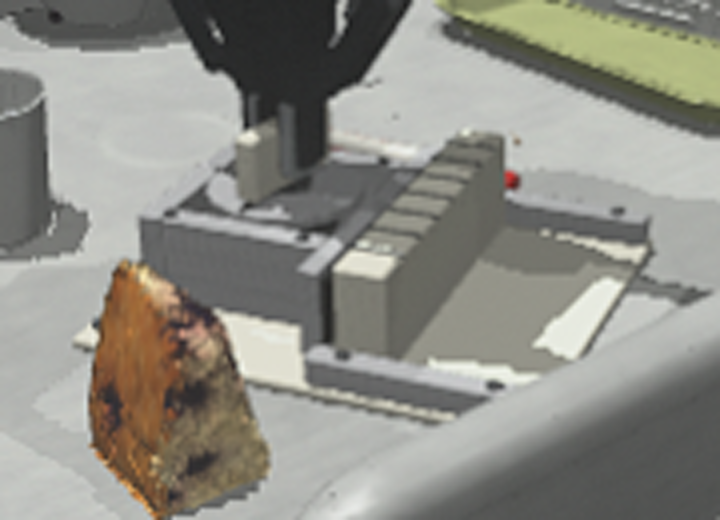

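The side view shows the fence near the housing, with the bar turned well past a quarter and no skew visible. Continuing in smaller steps and averaging the moment.

Emit:
{"op": "jog_arm", "data": {
  "targets": [
    [0.0, [0, 0, 0], -0.08],
    [0.0, [0, 0, 0], -0.08],
    [0.0, [0, 0, 0], -0.08],
    [0.0, [0, 0, 0], -0.06],
    [0.0, [0, 0, 0], 0]
  ]
}}

```text
clock: 16.4
position: [0.6024, -0.2172, 0.0744]
ee_rot: [-0.263, 0.262, -0.656, 0.657]
contact_force: [0.8, 0.9, 5.1]
width: 0.0105
```

```bash
cat > av.py <<'E'
from h import *
L=[];E=[]
for i in range(6):
    get_image('side');s=manip.get_state();L.append(s['moment']);E.append(s['effort'][5])
print('avgM',np.mean(L,0).round(3),'sd',np.std(L,0).round(3),'eff',np.mean(E).round(3),'F',s['contact_force'].round(1))
E
python3 av.py; python3 st.py
```

```text
avgM [0.187 0.167 0.146] sd [0.024 0.026 0.03 ] eff 0.158 F [-0.4  1.1  5.9]
16.7 [ 0.6024 -0.2172  0.0744] q6 0.356 eff6 0.155 F [-0.4  1.1  5.9] M [0.178 0.184 0.187] w 0.0101 jawyaw -46.43 tilt [ 0.001 -0.001 -1.   ]
```

Emit:
{"op": "jog_arm", "data": {
  "targets": [
    [0.0, [0, 0, 0], -0.07],
    [0.0, [0, 0, 0], -0.07],
    [0.0, [0, 0, 0], -0.06],
    [0.0, [0, 0, 0], 0],
    [0.0, [0, 0, 0], 0]
  ]
}}

```text
clock: 17.32
position: [0.6024, -0.2172, 0.0744]
ee_rot: [-0.196, 0.195, -0.679, 0.68]
contact_force: [-0.5, 0.9, 6.5]
width: 0.0099
```

```bash
python3 av.py; python3 st.py
```

```text
avgM [0.207 0.182 0.204] sd [0.032 0.058 0.029] eff 0.193 F [-0.5  1.1  6.1]
17.625 [ 0.6024 -0.2172  0.0744] q6 0.556 eff6 0.193 F [-0.5  1.1  6.1] M [0.214 0.183 0.159] w 0.0098 jawyaw -57.88 tilt [ 0.001 -0.001 -1.   ]
```

Emit:
{"op": "jog_arm", "data": {
  "targets": [
    [0.0, [0, 0, 0], -0.05],
    [0.0, [0, 0, 0], -0.05],
    [0.0, [0, 0, 0], -0.05],
    [0.0, [0, 0, 0], 0],
    [0.0, [0, 0, 0], 0]
  ]
}}

```text
clock: 18.25
position: [0.6024, -0.2172, 0.0744]
ee_rot: [-0.145, 0.144, -0.692, 0.693]
contact_force: [0.3, 0.2, 6.2]
width: 0.01
```

```bash
python3 st.py
```

```text
18.25 [ 0.6024 -0.2172  0.0744] q6 0.706 eff6 0.194 F [0.3 0.2 6.2] M [0.199 0.141 0.173] w 0.01 jawyaw -66.48 tilt [ 0.001 -0.001 -1.   ]
```

Emit:
{"op": "jog_arm", "data": {
  "targets": [
    [0.0, [0, 0, 0], -0.05],
    [0.0, [0, 0, 0], -0.05],
    [0.0, [0, 0, 0], -0.05],
    [0.0, [0, 0, 0], 0],
    [0.0, [0, 0, 0], 0]
  ]
}}

```text
clock: 18.88
position: [0.6023, -0.2172, 0.0744]
ee_rot: [-0.092, 0.091, -0.701, 0.701]
contact_force: [-0.0, 0.6, 6.0]
width: 0.0102
```

```bash
python3 st.py
```

```text
18.875 [ 0.6023 -0.2172  0.0744] q6 0.856 eff6 0.19 F [-0.   0.6  6. ] M [0.198 0.16  0.191] w 0.0102 jawyaw -75.08 tilt [ 0.001 -0.001 -1.   ]
```

Emit:
{"op": "jog_arm", "data": {
  "targets": [
    [0.0, [0, 0, 0], -0.05],
    [0.0, [0, 0, 0], -0.05],
    [0.0, [0, 0, 0], -0.04],
    [0.0, [0, 0, 0], 0],
    [0.0, [0, 0, 0], 0]
  ]
}}

```text
clock: 19.5
position: [0.6023, -0.2172, 0.0744]
ee_rot: [-0.043, 0.042, -0.706, 0.706]
contact_force: [-0.5, 1.1, 7.0]
width: 0.0101
```

```bash
python3 st.py
```

```text
19.5 [ 0.6023 -0.2172  0.0744] q6 0.996 eff6 0.229 F [-0.5  1.1  7. ] M [0.163 0.197 0.257] w 0.0101 jawyaw -83.09 tilt [ 0.001 -0.001 -1.   ]
```

Emit:
{"op": "jog_arm", "data": {
  "targets": [
    [0.0, [0, 0, 0], -0.04],
    [0.0, [0, 0, 0], -0.04],
    [0.0, [0, 0, 0], -0.02],
    [0.0, [0, 0, 0], 0],
    [0.0, [0, 0, 0], 0]
  ]
}}

```text
clock: 20.12
position: [0.6023, -0.2172, 0.0744]
ee_rot: [-0.008, 0.007, -0.707, 0.707]
contact_force: [-1.0, 1.6, 6.1]
width: 0.0101
```

```bash
python3 st.py
```

```text
20.125 [ 0.6023 -0.2172  0.0744] q6 1.096 eff6 0.232 F [-1.   1.6  6.1] M [0.274 0.168 0.223] w 0.0101 jawyaw -88.82 tilt [ 0.001 -0.001 -1.   ]
```

Emit:
{"op": "jog_arm", "data": {
  "targets": [
    [0.0, [0, 0, 0], -0.04],
    [0.0, [0, 0, 0], -0.04],
    [0.0, [0, 0, 0], -0.02],
    [0.0, [0, 0, 0], 0],
    [0.0, [0, 0, 0], 0]
  ]
}}

```text
clock: 20.75
position: [0.6023, -0.2172, 0.0744]
ee_rot: [0.028, -0.028, -0.706, 0.707]
contact_force: [-1.2, 1.1, 6.5]
width: 0.0101
```

```bash
python3 st.py
```

```text
20.75 [ 0.6023 -0.2172  0.0744] q6 1.195 eff6 0.293 F [-1.2  1.1  6.5] M [0.246 0.207 0.267] w 0.0101 jawyaw -94.54 tilt [ 0.001 -0.001 -1.   ]
```

Emit:
{"op": "jog_arm", "data": {
  "targets": [
    [0.0, [0, 0, 0], -0.04],
    [0.0, [0, 0, 0], -0.04],
    [0.0, [0, 0, 0], -0.02],
    [0.0, [0, 0, 0], 0],
    [0.0, [0, 0, 0], 0]
  ]
}}

```text
clock: 21.38
position: [0.6022, -0.2172, 0.0744]
ee_rot: [0.063, -0.064, -0.704, 0.705]
contact_force: [-0.3, 0.3, 5.9]
width: 0.0104
```

```bash
python3 st.py
```

```text
21.375 [ 0.6022 -0.2172  0.0744] q6 1.295 eff6 0.335 F [-0.3  0.3  5.9] M [0.289 0.164 0.342] w 0.0104 jawyaw -100.26 tilt [ 0.001 -0.001 -1.   ]
```

Emit:
{"op": "jog_arm", "data": {
  "targets": [
    [0.0, [0, 0, 0], -0.04],
    [0.0, [0, 0, 0], -0.04],
    [0.0, [0, 0, 0], -0.02],
    [0.0, [0, 0, 0], 0],
    [0.0, [0, 0, 0], 0]
  ]
}}

```text
clock: 22.0
position: [0.6022, -0.2172, 0.0744]
ee_rot: [0.098, -0.099, -0.7, 0.7]
contact_force: [-0.4, 0.9, 5.7]
width: 0.0099
```

```bash
python3 st.py
```

```text
22.0 [ 0.6022 -0.2172  0.0744] q6 1.395 eff6 0.393 F [-0.4  0.9  5.7] M [0.235 0.185 0.395] w 0.0099 jawyaw -105.98 tilt [ 0.001 -0.001 -1.   ]
```

Emit:
{"op": "jog_arm", "data": {
  "targets": [
    [0.0, [0, 0, 0], -0.04],
    [0.0, [0, 0, 0], -0.04],
    [0.0, [0, 0, 0], -0.04],
    [0.0, [0, 0, 0], 0],
    [0.0, [0, 0, 0], 0]
  ]
}}

```text
clock: 22.62
position: [0.6021, -0.2173, 0.0744]
ee_rot: [0.14, -0.14, -0.693, 0.693]
contact_force: [-0.9, 0.5, 7.0]
width: 0.0099
```

```bash
python3 st.py
```

```text
22.625 [ 0.6021 -0.2173  0.0744] q6 1.515 eff6 0.46 F [-0.9  0.5  7. ] M [0.198 0.136 0.452] w 0.0099 jawyaw -112.84 tilt [ 0.001 -0.001 -1.   ]
```

Emit:
{"op": "jog_arm", "data": {
  "targets": [
    [0.0, [0, 0, 0], -0.03],
    [0.0, [0, 0, 0], -0.03],
    [0.0, [0, 0, 0], -0.03],
    [0.0, [0, 0, 0], 0],
    [0.0, [0, 0, 0], 0]
  ]
}}

```text
clock: 23.25
position: [0.602, -0.2172, 0.0744]
ee_rot: [0.171, -0.171, -0.686, 0.686]
contact_force: [-1.4, 1.5, 6.6]
width: 0.0098
```

```bash
python3 av.py; python3 st.py
```

```text
avgM [0.268 0.173 0.506] sd [0.016 0.028 0.027] eff 0.51 F [-0.7  1.7  6.1]
23.55 [ 0.6021 -0.2173  0.0744] q6 1.605 eff6 0.51 F [-0.7  1.7  6.1] M [0.3   0.166 0.558] w 0.0101 jawyaw -117.98 tilt [ 0.001 -0.001 -1.   ]
```

Emit:
{"op": "jog_arm", "data": {
  "targets": [
    [0.0, [0, 0, 0], -0.03],
    [0.0, [0, 0, 0], -0.03],
    [0.0, [0, 0, 0], 0],
    [0.0, [0, 0, 0], 0]
  ]
}}

```text
clock: 24.05
position: [0.602, -0.2172, 0.0744]
ee_rot: [0.191, -0.192, -0.68, 0.681]
contact_force: [-1.7, 0.6, 7.5]
width: 0.0102
```

```bash
python3 av.py; python3 st.py
```

```text
avgM [0.263 0.124 0.525] sd [0.015 0.036 0.027] eff 0.51 F [-1.7  1.5  5.8]
24.35 [ 0.602  -0.2172  0.0744] q6 1.665 eff6 0.51 F [-1.7  1.5  5.8] M [0.239 0.1   0.569] w 0.0096 jawyaw -121.42 tilt [ 0.001 -0.001 -1.   ]
```

The moment averages 0.52 N m, which is snug. I'll relax the bar's spring windup, open, and rise.

Emit:
{"op": "jog_arm", "data": {
  "targets": [
    [0.0, [0, 0, 0], 0.07],
    [0.0, [0, 0, 0], 0.07],
    [0.0, [0, 0, 0], 0.05],
    [0.0, [0, 0, 0], 0]
  ]
}}

```text
clock: 24.85
position: [0.602, -0.2172, 0.0744]
ee_rot: [0.126, -0.127, -0.696, 0.696]
contact_force: [-2.8, 0.0, 5.7]
width: 0.01
```

```bash
python3 st.py
```

```text
24.85 [ 0.602  -0.2172  0.0744] q6 1.476 eff6 0.008 F [-2.8  0.   5.7] M [0.199 0.142 0.112] w 0.01 jawyaw -110.6 tilt [ 0.001 -0.001 -1.   ]
```

Emit:
{"op": "jog_arm", "data": {
  "targets": [
    [0.02, [0, 0, 0], 0],
    [0.05, [0, 0, 0], 0],
    [0.05, [0, 0, 0], 0],
    [0.05, [0, 0, 0.03], 0],
    [0.05, [0, 0, 0.05], 0],
    [0.05, [0, 0, 0.06], 0],
    [0.05, [0, 0, 0.06], 0],
    [0.05, [0, 0, 0], 0],
    [0.05, [0, 0, 0], 0]
  ]
}}

```text
clock: 25.98
position: [0.6015, -0.217, 0.2729]
ee_rot: [-0.127, 0.126, 0.696, -0.696]
contact_force: [-0.1, -0.1, -0.2]
width: 0.0503
```

```bash
python3 st.py; python3 - <<'E'
from h import *
cw=camera_model('wrist');im,d=get_image('wrist');save('wrist10',im);np.save('w10d.npy',d)
P=cloud(cw,d);z=P[...,2]
def ax(k):
    q=P[k][:,:2];u,sv,vt=np.linalg.svd(q-q.mean(0),full_matrices=False);print(k.sum(),q.mean(0),np.degrees(np.arctan2(vt[0,1],vt[0,0])),sv/np.sqrt(len(q)))
ax((z>.072)&(z<.088)&(d>0)&(np.hypot(P[...,0]-.602,P[...,1]+.217)<.036))
for n,h in dict(bolt=.028,fence=.006,cam_axis=.05).items():
  for r in spot_point(n,'wrist'):
    p=atz(cw,r['position'],h);v=p[:2]-[.602,-.217];print(n,r['position'],r['score'],p,v@[.949,-.3156])
im,d=get_image('side')
cv2.imwrite('pics/s10.png',cv2.resize(cv2.cvtColor(im[160:290,160:340],cv2.COLOR_RGB2BGR),None,fx=4,fy=4,interpolation=cv2.INTER_CUBIC))
E
```

```text
25.975 [ 0.6015 -0.217   0.2729] q6 1.476 eff6 0.0 F [-0.1 -0.1 -0.2] M [-0.001  0.028 -0.001] w 0.0503 jawyaw -110.64 tilt [-0.001  0.    -1.   ]
817 [ 0.60456782 -0.21807064] 161.8442978054123 [0.01724927 0.0033977 ]
bolt [288.2, 215.2] 0.62 [ 0.55220765 -0.20414302  0.028     ] -0.05131060138887796
cam_axis [284.1, 177.2] 0.94 [ 0.59949985 -0.21702993  0.05      ] -0.002363191768197967
```

View pics/wrist10.png

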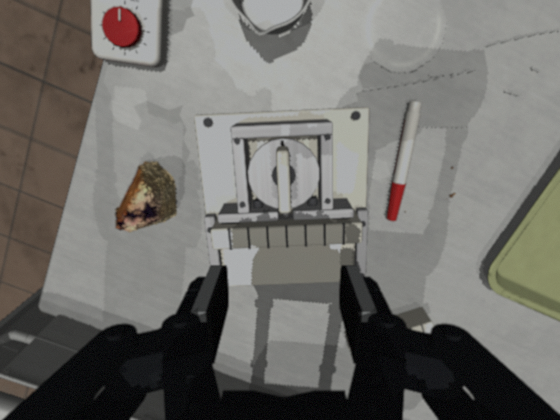

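View pics/s10.png

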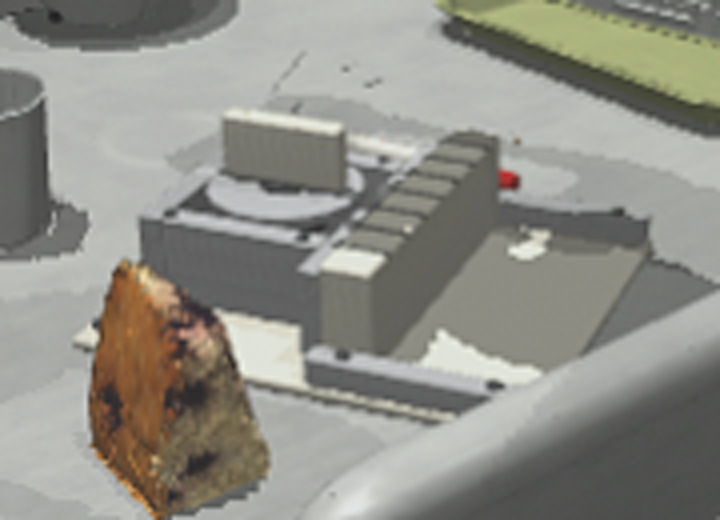

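```bash
python3 -c "
from h import *
print(sign_off())"
```

```text
the job is handed in; nothing more can be done
None
```

The fence is clamped against the pads, the gripper is clear of everything, and I handed the job in at about 26 s. No verdict came back.

- **Push:** I pushed the larger fence along its rails with closed fingers until the force reached about 14 N. That put the bolt head an estimated 14–15 mm from the cam axis with the cam still open. The plungers then pushed it back to about 16–19 mm, which the hook still caught.
- **Turn:** I gripped the bar and turned it clockwise until the moment averaged 0.51–0.53 N m, then eased off the spring, opened and rose.
- **Cam angle:** the last wrist depth picture puts the bar 3.08 rad on from its start, so the cam is at about 3.1 rad.
- **Windup:** the drop-back of the bar on release was 0.23 rad, which implies up to 0.58 N m. That is slightly above the direct reading but inside the snug window.
- **Fence and bystanders:** in the last wrist and side pictures the fence stands square against the housing. The cake slice and marker look unmoved, and the force on the tool reads zero.

**Weak spots:**
- The last 0.06 rad of turning barely raised the moment, which I put down to settling or a little give in the grip.
- In the final picture the network's "bolt" detection was wrong: it landed on the wall at -51 mm. The end position of the bolt is therefore inferred from the cam angle and the fence, not seen.

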